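# Index the bottle carousel to the jerrycan

## Task

Turn the bottle carousel by pushing its rim posts until the jerrycan stands at the front pointer with the catch still up, then tip the catch over on to the rim and ease the plate a little one way or the other until the catch drops fully into a rim slot, so that the carousel is locked with the jerrycan in front. Meet the posts slowly, push gently and stop as soon as the catch blocks the plate (never more than 20 N on it); let the jars stay standing on the plate and do not disturb the other things on the bench.

Things in the scene. Friction and masses are not known exactly. Their poses are not given: they have to be found in the camera images.
- base: Fixed foot of the carousel, on the bench. Origin at bench height on the plate's vertical turning axis. Its -x axis points from the axis to the front: an upright pointer plate (30 mm wide, 60 mm tall with its knob, 181 mm from the axis) marks it, on the side nearer the robot. Its +y axis points to the catch.
- front (a point): Where the jerrycan is to stand: the point 92 mm from the turning axis towards the front pointer, at the height of the plate's top (50 mm above the bench).
- plate (a joint): Turning angle of the plate in rad, 0 at the start, positive counter-clockwise seen from above, limits -6.2 and 6.2. The grey plate is 320 mm across, 20 mm thick, top 50 mm above the bench. Friction holds it wherever it is left; pushing a post takes about 4 to 5 N. Jerrycan and four jars stand loose on it, 92 mm from the axis, 72 degrees apart, in any order.
- post (a point): Top centre of one of five alike steel posts on the plate, to push it by: 148 mm from the axis, 72 degrees apart, 14 mm thick, tops 125 mm above the bench. Each post is 18 degrees counter-clockwise (from above) of one of the five standing things.
- slot (a point): One of five alike notches in the plate's edge for the catch's tooth (round-ended rod, 10 mm thick): 15 mm wide, 20 mm deep from the edge, right through the plate, 72 degrees apart; the point is at the plate's top, 153 mm from the axis. Each slot is 18 degrees clockwise (from above) of one of the five standing things.
- catch (a joint): Angle of the drop catch in rad about its level hinge: about 1.9 raised, leaning back from the plate (start; it stays so), about 0.15 with its tooth resting on the plate, under 0.03 with the tooth fully in a slot. Pushed past upright (below 1.5) to the plate it falls by itself within 1 s; its tooth then slides on the rim, drops into a slot that comes under it and blocks the plate both ways.
- catch_mid (a point): Nominal middle of the catch's hinge: 75 mm above the bench, 220 mm from the plate's axis on the base's +y side. The real catch on its small stand is clamped by hand up to 20 mm to either side of this along the base's x axis, by an amount that is not measured; so the plate locks up to 0.15 rad to either side of where the jerrycan is exactly in front.
- jerrycan: The marked item: the one rectangular can with a carry handle, white plastic, 64 x 48 mm, 85 mm tall without its cap and handle (97 mm with), 0.14 to 0.36 kg, loose on the plate. Origin at the centre of its underside.
- jar1: Round white jar, 48 mm across, 85 mm tall, loose on the plate; origin at the centre of its underside. To stay standing.
- jar2: Round white jar, 48 mm across, 85 mm tall, loose on the plate; origin at the centre of its underside. To stay standing.
- jar3: Round white jar, 48 mm across, 85 mm tall, loose on the plate; origin at the centre of its underside. To stay standing.
- jar4: Round white jar, 48 mm across, 85 mm tall, loose on the plate; origin at the centre of its underside. To stay standing.
- tape_gun: Tape dispenser on the bench, bystander, 200 x 60 x 100 mm; origin under its middle.
- can_tall: Green canister on the bench, bystander, 100 x 75 x 195 mm; origin under its middle.
- funnel: White funnel standing mouth down on the bench, bystander, 100 mm across, 110 mm tall; origin under its middle.
- screwdriver: Screwdriver lying on the bench, bystander, about 200 mm long.
- cup: Paper cup on the bench, bystander, 72 mm across, 80 mm tall; origin under its middle.
- crossbar_mid (a point): Nominal middle of the raised catch's crossbar (a point fixed to the base, with the same unmeasured offset): 144 mm above the bench, 24 mm outside the hinge. The crossbar is 60 mm wide along base x, 10 mm thick; the catch's bar (16 mm wide, 78 mm long) runs from it down to the hinge. Push from the outer side towards the axis to tip the catch.
Mind the look-alikes: they are no part of the job. Leave any purple look-alike of the jar4 alone.

How it is judged:
By the outcome, as a careful person would: the job done as asked, in the order asked, and still so for the second after the job is handed in, with the robot touching nothing.
It also fails if it takes over 72 s, if anything falls off the work surface, if the arm or the gripper's body presses on something with over 40 N, if the wrist force passes 120 N, or if a joint passes its speed limit or range.

## Robot

A 7-joint arm with a two-finger parallel gripper is mounted at the origin on the work surface. World frame = base frame: x ahead of the robot, y to its left, z up, the work surface at z = 0. Lengths are in m, angles in rad, forces in N, time in s.
With the tool pointing down it reaches from about 0.425 to 1.025 m from the base axis. Payload 3.6 kg.
Tool frame: the origin (TCP) lies on the mounting face of the last link; the fingertips stand 173 mm ahead of it and the grasp point (between the pads) lies 155 mm ahead of it (grip_point_offset is the distance from the TCP to the grasp point, in m); z points along the fingers, y is the line along which they close (so a half turn about z gives the same grasp; the last joint's range is limited). The gripper opens to 85 mm and grips with 20 to 120 N. Pads are 22 mm wide; open, the fingers measure 114 mm over their backs; the gripper's body (76 mm by 85 mm) begins 54 mm behind the grasp point. The pads swing forward as they close: fully open they stand 13 mm farther back than shut.
Start: joints at [1.153, 0.591, 0.048, 1.609, -0.033, 0.943, -0.034], TCP at [0.231, -0.687, 0.405] pointing down, gripper open.
Joint ranges: [-2.69, 2.69], [-0.47, 2.24], [-1.27, 1.36], [0.19, 2.51], [-1.53, 4.68], [0.08, 2.07], [-3.09, 3.09]. Speed limits (rad/s): [2.57, 2.57, 3.14, 3.14, 3.14, 3.14, 3.14].

## Interface

Orientations are given as a unit quaternion [w, x, y, z].
In Python, from workcell import * gives the robot as it stands.
- The arm moves only by the tool apply_moves, never from a script. Its argument "motion" is a list of rows, each a list of 3 entries, a list of its own where there are three numbers: the shift along the tool's x, y, z in m, then the turn about the tool's z in rad, then the finger opening in m, from 0 to 0.0854. In form: [[[x, y, z], spin, fingers], ...]. A call has 1 to 8 rows; each row shifts and turns the commanded pose from where the row before left it, along the tool's axes as they then stand; what a row does not reach is not made up. A row lasts 1/8 s, in which the tool goes at most 62.5 mm and 10.7 degrees, less where a joint would pass 70% of its speed; a pose out of reach is approached as far as the arm can. A call with a gripper value outside its range is refused whole. The fingers move at their own pace and stop on an object; "force" is the grip in N (left out, the last holds). Time passes only in rows, so rows that do not move let the fingers close. It gives the time, the measured TCP pose, the force, the opening and the grip force at its end, in the units of the state.
- get_obs(): the state, without advancing time (a new reading comes with each control period).
- read_camera(name): name is "side" or "top"; returns the picture (420x560x3 uint8, red, green, blue); there is no depth.
- camera_info(name): a dict with "K" (3x3 intrinsics, pixels), "eye" and "orientation" of the camera in the world. Camera axes: x right, y down, z forward; pixel columns grow to the right and rows downward; lengths in m; the calibration is good to about 2 mm. A picture is of the moment at which its call begins. camera_info takes no time and is no camera call.
- job_done(): hands the job in; it is judged then, once.
The state is a dict: "t": time; "joint_positions": joint angles; "joint_velocities": joint speeds; "tau": joint torques, N m; "ee_pos": TCP position; "tcp_rot": TCP orientation; "ft_force": force on the tool from outside, world axes, zero at the start; "wrist_torque": the same for the moment, N m; "width": finger opening in m; "grip_force": force on a finger pad.
Only numpy, scipy, OpenCV 4.12 (cv2) and the standard library are available. Lean on these libraries where they do the work, as an engineer would, in place of code of your own. Each camera call takes 0.05 s, during which the arm holds its last target. There are 200 camera calls.

## Working session

There is one attempt and no reset: what is moved stays moved. The work goes in short steps, Python scripts to look and compute and a tool call to move; the robot and the scene stay as the last step left them, time stands still between calls to the robot, and variables do not carry over. Pictures are saved under pics/ and viewed, at most 10 in all, crops included, and the job is handed in when it is done.

Besides the shell and the picture viewer there is one more tool, called after ">>>" as a command line: name --argument value ..., lists and objects as JSON in quotes. apply_moves: Moves the arm, as the interface text tells. Its arguments: {"type":"object","properties":{"motion":{"type":"array","items":{"type":"array"}},"force":{"type":"number"}},"required":["motion"]}

```bash
mkdir -p pics; python3 - <<'E'
from workcell import *
import cv2,numpy as np
print(get_obs())
for n in("top","side"):
    print(n,camera_info(n)); cv2.imwrite(f"pics/{n}0.png",cv2.cvtColor(read_camera(n),cv2.COLOR_RGB2BGR))
E
```

```text
{'t': 0.0, 'joint_positions': array([ 1.15250351,  0.59208216,  0.04828263,  1.6098454 , -0.03333244,
        0.94269344, -0.03370134]), 'joint_velocities': array([-0.00071293,  0.00108113,  0.00043357, -0.00124408,  0.00125182,
       -0.00117138, -0.00128958]), 'tau': array([-9.36122706e-04, -5.48679328e+01,  1.54633105e+00, -1.98123568e+01,
        9.50931368e-03,  8.75977246e-03,  2.01576961e-05]), 'ee_pos': array([ 0.23125154, -0.68665544,  0.40355807]), 'tcp_rot': array([-1.08918305e-03,  9.86836082e-01,  1.61719856e-01, -2.23273705e-04]), 'ft_force': array([-0.0560854 ,  0.11486527, -0.46619711]), 'wrist_torque': array([-0.01107305, -0.00217814,  0.04522999]), 'grip_force': 0.0, 'width': 0.0857926018438514}
top {'K': array([[541.03365579,   0.        , 282.91958846],
       [  0.        , 541.03365579, 200.11387826],
       [  0.        ,   0.        ,   1.        ]]), 'eye': array([0.24119758, 0.01664803, 1.55015865]), 'orientation': array([-0.04758718,  0.71560427, -0.69427289,  0.06025896])}
side {'K': array([[538.54899625,   0.        , 277.79516704],
       [  0.        , 538.54899625, 209.39966747],
       [  0.        ,   0.        ,   1.        ]]), 'eye': array([-0.2344226 ,  0.71885066,  1.18398171]), 'orientation': array([ 0.13376598, -0.36185112,  0.8584088 , -0.33808986])}
```

View pics/top0.png

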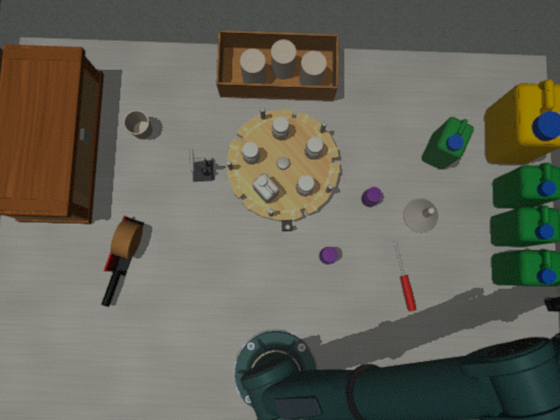

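View pics/side0.png

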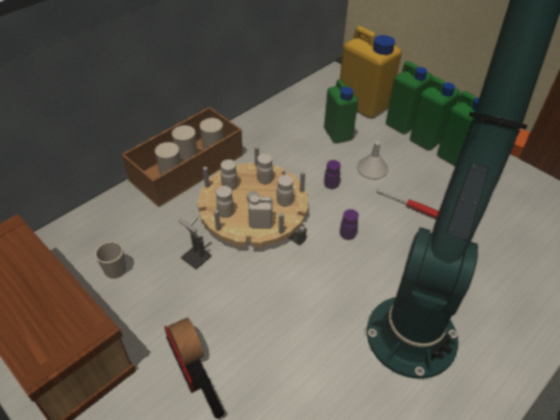

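The top picture shows the carousel centred near (283,163), the pointer at (287,226) and the catch at (203,167). The jerrycan is at (265,187). The possible look-alikes are the jars at (250,152), (280,127), (315,147) and (306,184), and the purple ones at (373,197) and (329,255). I'll take close crops next.

```bash
python3 - <<'E'
import cv2
a=cv2.imread("pics/top0.png")[95:240,175:355]; cv2.imwrite("pics/top0c.png",cv2.convertScaleAbs(cv2.resize(a,None,fx=4,fy=4,interpolation=cv2.INTER_CUBIC),alpha=1.5))
a=cv2.imread("pics/side0.png")[140:275,170:330]; cv2.imwrite("pics/side0c.png",cv2.convertScaleAbs(cv2.resize(a,None,fx=4,fy=4,interpolation=cv2.INTER_CUBIC),alpha=1.5))
E
```

```text
(no output)
```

View pics/top0c.png

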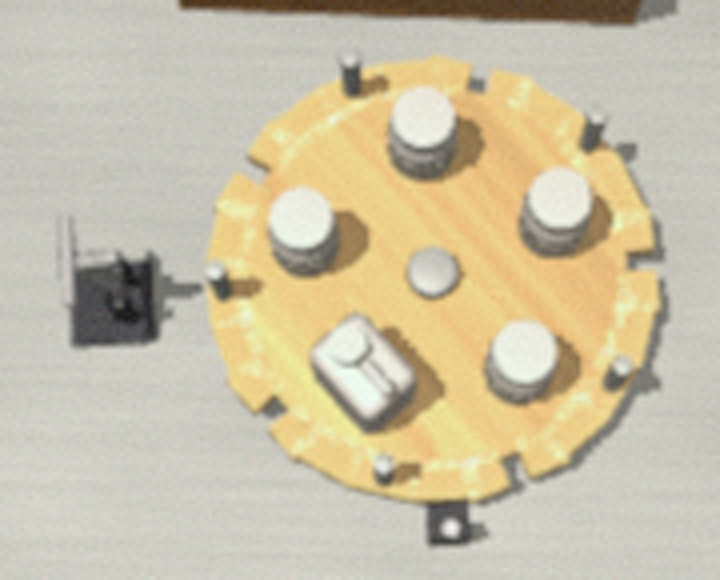

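View pics/side0c.png

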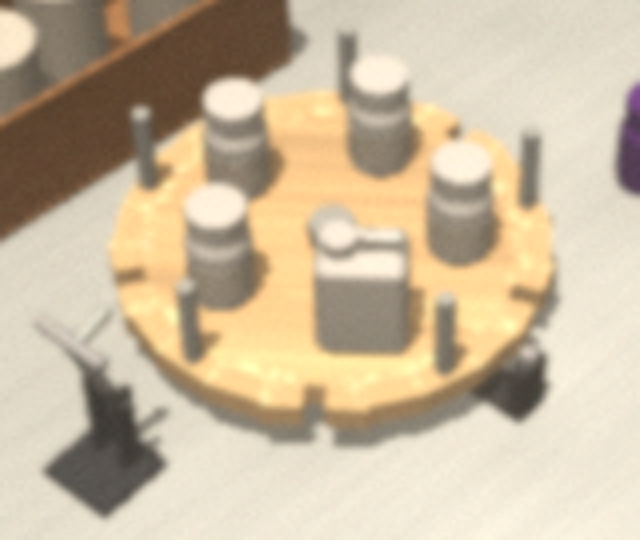

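The side crop confirms the jerrycan: rectangular, with a handle, at side pixel (260,205). The posts, slots and raised catch are clear in both views.

```bash
cat > h.py <<'E'
from workcell import *
import numpy as np, cv2
from scipy.spatial.transform import Rotation as R
from scipy.optimize import least_squares
def ray(n,p):
    c=camera_info(n); q=c["orientation"]; r=R.from_quat([q[1],q[2],q[3],q[0]])
    return np.array(c["eye"]), r.apply(np.linalg.inv(c["K"])@[p[0],p[1],1])
def atz(n,p,z):
    e,d=ray(n,p); return e+d*(z-e[2])/d[2]
def tri(pt,ps):
    A=np.zeros((3,3));b=np.zeros(3);L=[]
    for n,p in(("top",pt),("side",ps)):
        e,d=ray(n,p); d=d/np.linalg.norm(d); M=np.eye(3)-np.outer(d,d); A+=M;b+=M@e;L.append((e,d))
    x=np.linalg.solve(A,b); return x,[np.linalg.norm(np.cross(x-e,d)) for e,d in L]
T=lambda u,v:(175+u/4,95+v/4)   # top crop
S=lambda u,v:(170+u/4,140+v/4)  # side crop
def fit(pts,r,step=72):  # points in consecutive ccw order
    p=np.array(pts); k=np.arange(len(p))*np.radians(step)
    f=lambda v:np.r_[v[0]+r*np.cos(v[2]+k)-p[:,0],v[1]+r*np.sin(v[2]+k)-p[:,1]]
    m=p.mean(0); s=least_squares(f,[m[0],m[1],np.arctan2(*(p[0]-m)[::-1])]); return s.x,np.sqrt(np.mean(s.fun**2))
E
python3 - <<'E'
from h import *
np.set_printoptions(precision=4,suppress=True)
pt=[(385,463),(620,365),(596,118),(350,62),(217,270)]  # P1,P5,P4,P3,P2 : ccw
ps=[(446,298),(530,135),(347,36),(142,112),(186,286)]
X=[tri(T(*a),S(*b)) for a,b in zip(pt,ps)]
for x in X: print("post",x[0],x[1])
v,e=fit([x[0][:2] for x in X],.148);print("posts fit",v,np.degrees(v[2]),e)
print("posts z.125",fit([atz("top",T(*a),.125)[:2] for a in pt],.148),fit([atz("side",S(*a),.125)[:2] for a in ps],.148))
sl=[(272,405),(515,470),(645,260),(477,85),(258,163)]
w,e=fit([atz("top",T(*a),.05)[:2] for a in sl],.150);print("slots",w,np.degrees(w[2]),e)
c=v[:2]
k,_=tri(T(450,525),S(532,350));print("knob",k,np.linalg.norm(k[:2]-c),np.degrees(np.arctan2(*(k[:2]-c)[::-1])))
a=np.mean([(x) for x in [(62,215),(70,303)]],0)
for p,q in (((62,215),(38,322)),((70,303),(104,364))): print("bar end",*tri(T(*p),S(*q)))
print("jc top", tri(T(352,343),S(340,235)), atz("top",T(364,372),.135))
E
```

```text
post [0.4322 0.0245 0.119 ] [np.float64(0.00011141488206771153), np.float64(0.00011141488206776728)]
post [ 0.5039 -0.1319  0.1165] [np.float64(0.00013320123330770898), np.float64(0.0001332012333077413)]
post [ 0.6765 -0.1131  0.1129] [np.float64(0.00033467290760663996), np.float64(0.0003346729076067449)]
post [0.7078 0.0575 0.1234] [np.float64(0.0006120683452069498), np.float64(0.0006120683452071846)]
post [0.5601 0.1421 0.119 ] [np.float64(0.00025290872391280544), np.float64(0.0002529087239130574)]
posts fit [ 0.5761 -0.0042  2.9435] 168.64979525371484 0.00115122942434258
posts z.125 (array([ 0.5744, -0.004 ,  2.9415]), np.float64(0.001475510686707327)) (array([0.571 , 0.0007, 2.9328]), np.float64(0.0027829065624114086))
slots [ 0.5766 -0.0053  2.3   ] 131.78038996758517 0.002771608360863707
knob [ 0.3967 -0.0228  0.0581] 0.18032982391349903 -174.07719130044592
bar end [0.5878 0.2436 0.1404] [np.float64(0.001714960671388709), np.float64(0.0017149606713884771)]
bar end [0.5287 0.2355 0.1418] [np.float64(0.0007371493285332839), np.float64(0.0007371493285334938)]
jc top (array([0.509 , 0.0488, 0.1394]), [np.float64(0.0001687366378423838), np.float64(0.00016873663784238593)]) [0.4904 0.0402 0.135 ]
```

```bash
cat >> h.py <<'E'
def pose():
    o=get_obs(); q=o["tcp_rot"]; r=R.from_quat([q[1],q[2],q[3],q[0]]); y=r.as_matrix()[:,1]
    return np.array(o["ee_pos"]),np.degrees(np.arctan2(y[1],y[0])),r
def plan(tgt,yaw,n):  # rows in tool axes: even world steps, spin first
    p,y0,r=pose(); d=(np.array(tgt)-p)/n; dy=np.radians((yaw-y0+180)%360-180); m=int(np.ceil(abs(dy)/.185)) or 1; m=min(m,n); s=-dy/m
    M=r.as_matrix(); print("at",p.round(4),"yaw",round(y0,1))
    for i in range(n):
        sp=s if i<m else 0
        print((M.T@d).round(4).tolist(),round(sp,4)); M=M@R.from_rotvec([0,0,sp]).as_matrix()
E
python3 - <<'E'
from h import *
plan([.559,.1425,.405],24.3,18)
E
```

```text
at [ 0.2312 -0.6867  0.4036] yaw -71.4
[0.032, -0.0378, -0.0] -0.167
[0.0378, -0.032, -0.0] -0.167
[0.0426, -0.0253, -0.0] -0.167
[0.0462, -0.0178, -0.0] -0.167
[0.0485, -0.0099, -0.0] -0.167
[0.0495, -0.0017, -0.0] -0.167
[0.0491, 0.0065, -0.0] -0.167
[0.0473, 0.0146, -0.0] -0.167
[0.0442, 0.0223, -0.0] -0.167
[0.0399, 0.0293, -0.0] -0.167
[0.0345, 0.0356, -0.0] 0
[0.0345, 0.0356, -0.0] 0
[0.0345, 0.0356, -0.0] 0
[0.0345, 0.0356, -0.0] 0
[0.0345, 0.0356, -0.0] 0
[0.0345, 0.0356, -0.0] 0
[0.0345, 0.0356, -0.0] 0
[0.0345, 0.0356, -0.0] 0
```

>>> apply_moves --motion '[[[0.032, -0.038, 0], -0.167, 0.045], [[0.038, -0.032, 0], -0.167, 0.045], [[0.043, -0.025, 0], -0.167, 0.045], [[0.046, -0.018, 0], -0.167, 0.045], [[0.048, -0.01, 0], -0.167, 0.045], [[0.049, -0.002, 0], -0.167, 0.045], [[0.049, 0.006, 0], -0.167, 0.045], [[0.047, 0.015, 0], -0.167, 0.045]]' --force 30

```text
t: 1.1
ee_pos: [0.3765, -0.3178, 0.4045]
tcp_rot: [-0.0, 0.673, 0.74, -0.0]
ft_force: [1.3, 0.0, -0.4]
width: 0.0453
grip_force: 0.0
```

```bash
python3 -c "
from h import *
plan([.559,.1425,.405],24.3,10)"
```

```text
at [ 0.3765 -0.3178  0.4045] yaw 5.5
[0.0441, 0.0225, -0.0] -0.1644
[0.0398, 0.0295, -0.0] -0.1644
[0.0344, 0.0356, -0.0] 0
[0.0344, 0.0356, -0.0] 0
[0.0344, 0.0356, -0.0] 0
[0.0344, 0.0356, -0.0] 0
[0.0344, 0.0356, -0.0] 0
[0.0344, 0.0356, -0.0] 0
[0.0344, 0.0356, -0.0] 0
[0.0344, 0.0356, -0.0] 0
```

>>> apply_moves --motion '[[[0.044, 0.022, 0], -0.164, 0.045], [[0.04, 0.03, 0], -0.164, 0.045], [[0.034, 0.036, 0], 0, 0.045], [[0.034, 0.036, 0], 0, 0.045], [[0.034, 0.036, 0], 0, 0.045], [[0.034, 0.036, 0], 0, 0.045], [[0.034, 0.036, 0], 0, 0.045], [[0.034, 0.036, 0], 0, 0.045]]'

```text
t: 2.1
ee_pos: [0.5283, 0.0481, 0.4044]
tcp_rot: [-0.0, 0.545, 0.838, -0.0]
ft_force: [-0.4, -0.8, 0.4]
width: 0.0449
grip_force: 0.0
```

```bash
python3 -c "
from h import *
plan([.559,.1425,.405],24.3,2)"
```

```text
at [0.5283 0.0481 0.4044] yaw 23.9
[0.0369, 0.0332, -0.0003] -0.0064
[0.0367, 0.0334, -0.0003] 0
```

>>> apply_moves --motion '[[[0.028, 0.026, 0.02], 0, 0.045], [[0.028, 0.026, 0.03], 0, 0.045], [[0, 0, 0.02], 0, 0.045], [[0, 0, 0], 0, 0.045], [[0, 0, 0], 0, 0.045]]'

```text
t: 2.72
ee_pos: [0.5529, 0.1185, 0.3351]
tcp_rot: [0.0, 0.545, 0.838, -0.0]
ft_force: [0.7, -0.1, -0.2]
width: 0.045
grip_force: 0.0
```

```bash
python3 -c "
from h import *
plan([.559,.1425,.27],24.3,1)
a=read_camera('side')[:,:,::-1][60:285,150:350]; cv2.imwrite('pics/s1.png',cv2.convertScaleAbs(cv2.resize(a,None,fx=2.6,fy=2.6,interpolation=cv2.INTER_CUBIC),alpha=1.5))"
```

```text
at [0.5529 0.1185 0.3351] yaw 23.9
[0.0195, 0.0153, 0.0651] -0.0071
```

View pics/s1.png

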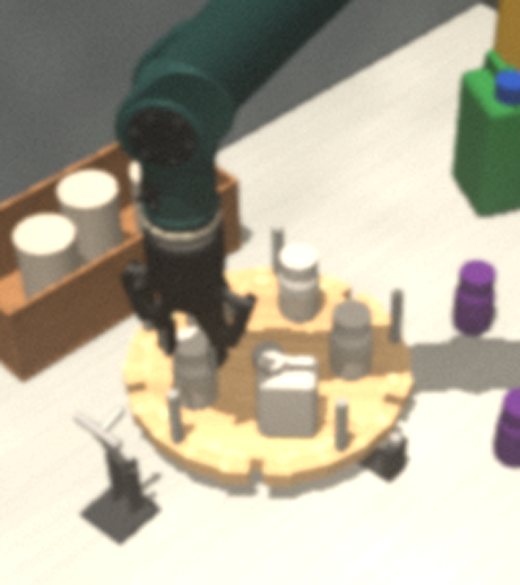

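The fingers hover above and inside post P2, which tops out at (174,393) in this crop. Everything is clear, so I'll shift over the post and go down.

>>> apply_moves --motion '[[[0.01, 0.008, 0], 0, 0.045], [[0.0095, 0.0075, 0], 0, 0.045], [[0, 0, 0.01], 0, 0.045], [[0, 0, 0.015], 0, 0.045], [[0, 0, 0.015], 0, 0.045], [[0, 0, 0.015], 0, 0.045], [[0, 0, 0.015], 0, 0.045], [[0, 0, 0], 0, 0.045]]'

```text
t: 3.78
ee_pos: [0.5584, 0.1429, 0.2631]
tcp_rot: [-0.001, 0.545, 0.838, -0.001]
ft_force: [-0.4, 0.4, 0.3]
width: 0.0449
grip_force: 0.0
```

```bash
python3 -c "
from h import *
plan([.559,.1425,.265],24.3,1)
a=read_camera('side')[:,:,::-1][110:260,150:350]; cv2.imwrite('pics/s2.png',cv2.convertScaleAbs(cv2.resize(a,None,fx=3.8,fy=3.8,interpolation=cv2.INTER_CUBIC),alpha=1.8))
c=np.array([.5755,-.0045]);q=np.array([.559,.1425])
M=pose()[2].as_matrix()
a0=np.radians(96.5)
for k in range(0,40,5):
    a=a0+np.radians(k); w=c+.148*np.array([np.cos(a),np.sin(a)])-(c+.148*np.array([np.cos(a0),np.sin(a0)])); print(k,w.round(4),(M.T@[*w,0]).round(4))
"
```

```text
at [0.5584 0.1429 0.2631] yaw 24.0
[-0.0006, 0.0004, -0.0019] -0.006
0 [0. 0.] [0. 0. 0.]
5 [-0.0128 -0.002 ] [ 0.0033 -0.0125  0.    ]
10 [-0.0253 -0.0051] [ 0.0056 -0.0252  0.    ]
15 [-0.0375 -0.0093] [ 0.0067 -0.0381  0.0001]
20 [-0.0493 -0.0146] [ 0.0067 -0.051   0.0001]
25 [-0.0606 -0.0209] [ 0.0055 -0.0638  0.0001]
30 [-0.0713 -0.0281] [ 0.0033 -0.0765  0.0001]
35 [-0.0813 -0.0362] [-0.0001 -0.089   0.0001]
```

View pics/s2.png

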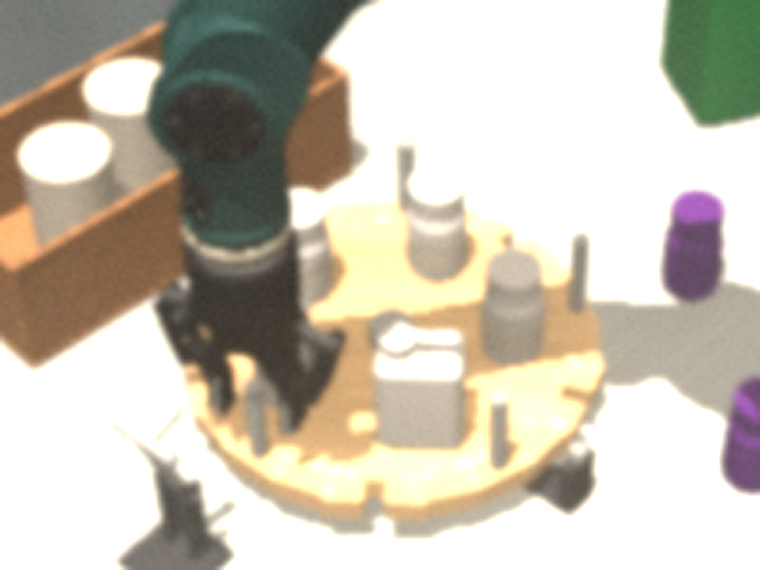

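The post stands between the fingers at crop (257,415). I'll narrow the gap and approach slowly.

>>> apply_moves --motion '[[[0, 0, 0], 0, 0.03], [[0, 0, 0], 0, 0.03], [[0, -0.002, 0], 0, 0.03], [[0, -0.002, 0], 0, 0.03], [[0, -0.002, 0], 0, 0.03], [[0.0005, -0.002, 0], 0, 0.03], [[0.0005, -0.002, 0], 0, 0.03], [[0.0005, -0.002, 0], 0, 0.03]]'

```text
t: 4.82
ee_pos: [0.5482, 0.1401, 0.265]
tcp_rot: [0.001, 0.545, 0.838, 0.001]
ft_force: [4.2, 1.6, -1.9]
width: 0.0304
grip_force: 2.2
```

>>> apply_moves --motion '[[[0.001, -0.004, 0], 0, 0.03], [[0.001, -0.004, 0], 0, 0.03], [[0.001, -0.004, 0], 0, 0.03], [[0.001, -0.004, 0], 0, 0.03], [[0.0005, -0.004, 0], 0, 0.03], [[0.0005, -0.004, 0], 0, 0.03], [[0.0005, -0.004, 0], 0, 0.03], [[0.0005, -0.004, 0], 0, 0.03]]'

```text
t: 5.82
ee_pos: [0.5154, 0.1329, 0.265]
tcp_rot: [-0.0, 0.545, 0.839, 0.001]
ft_force: [3.3, 3.7, 0.4]
width: 0.0298
grip_force: 2.3
```

>>> apply_moves --motion '[[[0, -0.004, 0], 0, 0.03], [[0, -0.004, 0], 0, 0.03], [[0, -0.004, 0], 0, 0.03], [[0, -0.004, 0], 0, 0.03], [[-0.0005, -0.004, 0], 0, 0.03], [[-0.0005, -0.004, 0], 0, 0.03], [[-0.0005, -0.004, 0], 0, 0.03], [[-0.0005, -0.004, 0], 0, 0.03]]'

```text
t: 6.82
ee_pos: [0.4866, 0.1182, 0.2649]
tcp_rot: [-0.0, 0.544, 0.839, 0.001]
ft_force: [1.8, 3.7, 0.9]
width: 0.0299
grip_force: 2.1
```

```bash
python3 -c "
from h import *
print(pose()[:2])
a=read_camera('top')[:,:,::-1][95:240,175:355]; cv2.imwrite('pics/t3.png',cv2.convertScaleAbs(cv2.resize(a,None,fx=4,fy=4,interpolation=cv2.INTER_CUBIC),alpha=1.5))"
```

```text
(array([0.48662897, 0.11823606, 0.26488425]), np.float64(24.026458570882603))
```

View pics/t3.png

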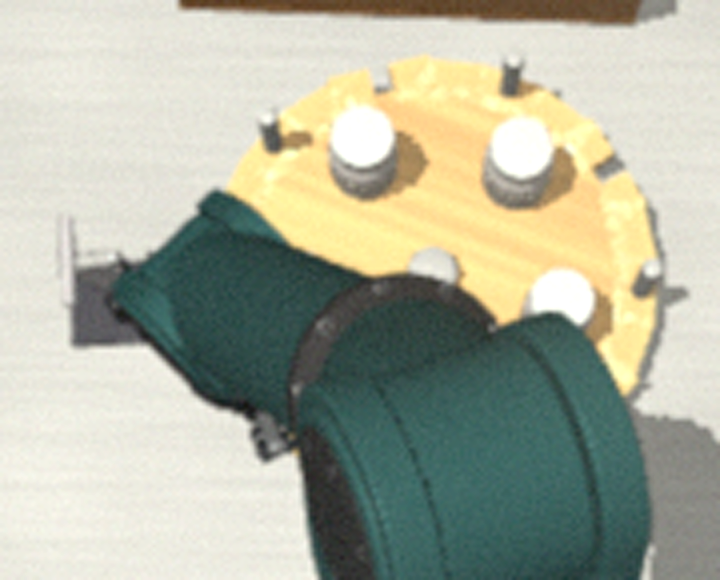

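The arm hides the front. Three posts are visible: P3 (268,118), P4 (514,62) and P5 (650,268). I'll get the turned angle from them.

```bash
cat >> h.py <<'E'
C=np.array([.5744,-.004])
A0={"P3":(350,62),"P4":(596,118),"P5":(620,365),"P1":(385,463),"P2":(217,270)}
def turned(now):
    an=lambda p:np.arctan2(*(atz("top",T(*p),.125)[:2]-C)[::-1])
    return {k:round(np.degrees((an(v)-an(A0[k]))%(2*np.pi)),2) for k,v in now.items()}
E
python3 -c "
from h import *
print(turned(dict(P3=(268,118),P4=(514,62),P5=(650,268))))"
```

```text
{'P3': np.float64(27.0), 'P4': np.float64(27.04), 'P5': np.float64(27.68)}
```

>>> apply_moves --motion '[[[-0.001, -0.004, 0], 0, 0.03], [[-0.001, -0.004, 0], 0, 0.03], [[-0.001, -0.004, 0], 0, 0.03], [[-0.001, -0.004, 0], 0, 0.03], [[-0.001, -0.003, 0], 0, 0.03], [[0, -0.0015, 0], 0, 0.03], [[0, 0, 0], 0, 0.03]]'

```text
t: 7.75
ee_pos: [0.4704, 0.1039, 0.2647]
tcp_rot: [0.0, 0.545, 0.838, -0.001]
ft_force: [2.5, 2.5, 2.4]
width: 0.0301
grip_force: 1.4
```

```bash
python3 -c "
from h import *
print(pose()[:2])
t=read_camera('top')[:,:,::-1][95:170,225:355]; s=read_camera('side')[:,:,::-1][140:265,170:330]
t=cv2.resize(t,None,fx=4,fy=4,interpolation=cv2.INTER_CUBIC);s=cv2.resize(s,None,fx=2,fy=2,interpolation=cv2.INTER_CUBIC)
o=np.zeros((560,520,3),np.uint8);o[:300]=t;o[300:550,:320]=s;cv2.imwrite('pics/t4.png',cv2.convertScaleAbs(o,alpha=1.5))"
```

```text
(array([0.47040542, 0.1039273 , 0.26467217]), np.float64(23.916268305281758))
```

View pics/t4.png

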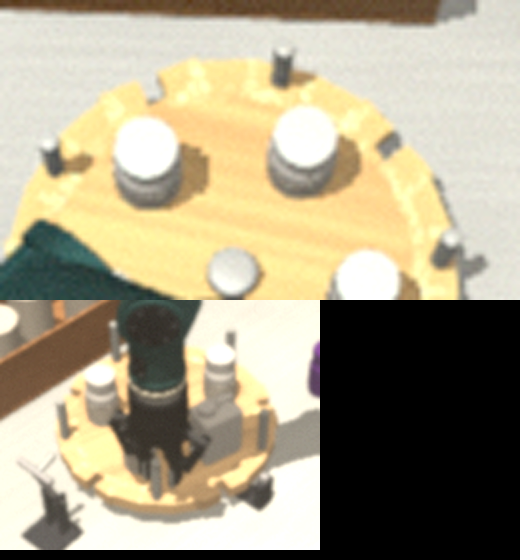

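P3 is at crop (52,145), P4 at (284,50) and P5 at (449,237), each +200 in u to match the first crop. The jerrycan stands upright near the pointer.

```bash
python3 -c "
from h import *
print(turned(dict(P3=(252,145),P4=(484,50),P5=(649,237))))"
```

```text
{'P3': np.float64(35.52), 'P4': np.float64(35.7), 'P5': np.float64(36.1)}
```

The plate has turned 35.7°, against 35.6° wanted, so the jerrycan is at the pointer. I'll centre the fingers on the post, lift, and move to the outer side of the catch.

>>> apply_moves --motion '[[[0, 0.004, 0], 0, 0.03], [[0, 0.004, 0], 0, 0.03], [[0, 0, -0.01], 0, 0.03], [[0, 0, -0.02], 0, 0.03], [[0, 0, -0.03], 0, 0.03], [[0, 0, -0.035], 0, 0.03], [[0, 0, 0], 0, 0.03], [[0, 0, 0], 0, 0.03]]'

```text
t: 8.85
ee_pos: [0.4774, 0.1072, 0.3596]
tcp_rot: [-0.0, 0.545, 0.838, -0.001]
ft_force: [-0.1, -1.1, 0.2]
width: 0.0298
grip_force: 0.0
```

```bash
python3 -c "
from h import *
plan([.5545,.275,.36],5.9,6)"
```

```text
at [0.4774 0.1072 0.3596] yaw 23.9
[0.0203, 0.0231, -0.0001] 0.1573
[0.0237, 0.0196, -0.0001] 0.1573
[0.0265, 0.0157, -0.0001] 0
[0.0265, 0.0157, -0.0001] 0
[0.0265, 0.0157, -0.0001] 0
[0.0265, 0.0157, -0.0001] 0
```

>>> apply_moves --motion '[[[0.0203, 0.0231, 0], 0.157, 0], [[0.0237, 0.0196, 0], 0.157, 0], [[0.0265, 0.0157, 0], 0, 0], [[0.0265, 0.0157, 0], 0, 0], [[0.0265, 0.0157, 0], 0, 0], [[0.0265, 0.0157, 0], 0, 0], [[0, 0, 0], 0, 0], [[0, 0, 0], 0, 0]]'

```text
t: 9.85
ee_pos: [0.5544, 0.2746, 0.3582]
tcp_rot: [-0.0, 0.669, 0.743, -0.002]
ft_force: [-0.4, -0.2, 0.3]
width: 0.0005
grip_force: 0.0
```

```bash
python3 -c "
from h import *
plan([.5545,.275,.298],5.9,1)
t=read_camera('top')[:,:,::-1][95:240,175:355]; s=read_camera('side')[:,:,::-1][110:270,150:330]
s=cv2.resize(s,None,fx=2.2,fy=2.2,interpolation=cv2.INTER_CUBIC);t=cv2.resize(t,None,fx=2.2,fy=2.2,interpolation=cv2.INTER_CUBIC)
o=np.zeros((360,800,3),np.uint8);o[:t.shape[0],:t.shape[1]]=t;o[:s.shape[0],400:400+s.shape[1]]=s;cv2.imwrite('pics/t5.png',cv2.convertScaleAbs(o,alpha=1.5))"
```

```text
at [0.5544 0.2746 0.3582] yaw 6.0
[0.0005, 0.0003, 0.0602] 0.0011
```

View pics/t5.png

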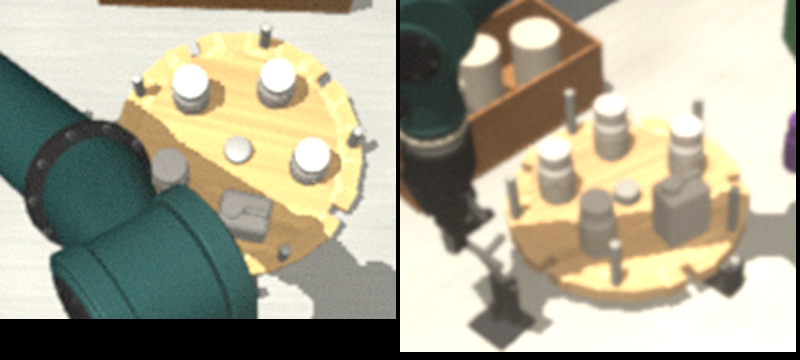

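All the jars are standing and the jerrycan is in front. The closed fingertips are just outside the crossbar, at side crop (485,245). I'll go down and push slowly inward.

>>> apply_moves --motion '[[[0, 0, 0.02], 0, 0], [[0, 0, 0.02], 0, 0], [[0, 0, 0.02], 0, 0], [[0, 0, 0], 0, 0], [[-0.004, 0, 0], 0, 0], [[-0.004, 0, 0], 0, 0], [[-0.003, 0, 0], 0, 0], [[-0.003, 0, 0], 0, 0]]'

```text
t: 10.95
ee_pos: [0.5567, 0.2613, 0.3002]
tcp_rot: [0.0, 0.67, 0.743, 0.0]
ft_force: [-0.1, -0.1, 0.4]
width: -0.0001
grip_force: 0.0
```

>>> apply_moves --motion '[[[-0.003, 0, 0], 0, 0], [[-0.003, 0, 0], 0, 0], [[-0.003, 0, 0], 0, 0], [[-0.003, 0, 0], 0, 0], [[-0.003, 0, 0], 0, 0], [[-0.003, 0, 0], 0, 0], [[-0.003, 0, 0], 0, 0], [[-0.003, 0, 0], 0, 0]]'

```text
t: 11.95
ee_pos: [0.559, 0.2375, 0.2996]
tcp_rot: [0.0, 0.669, 0.743, -0.0]
ft_force: [0.3, 1.5, 0.1]
width: -0.0001
grip_force: 0.1
```

>>> apply_moves --motion '[[[-0.003, 0, 0], 0, 0], [[-0.003, 0, 0], 0, 0], [[-0.003, 0, 0], 0, 0], [[-0.003, 0, 0], 0, 0]]'

```text
t: 12.45
ee_pos: [0.5602, 0.2255, 0.2996]
tcp_rot: [0.0, 0.669, 0.743, -0.0]
ft_force: [-0.6, 0.4, 0.1]
width: -0.0002
grip_force: 0.0
```

```bash
python3 -c "
from h import *
print(pose()[:2])
s=read_camera('side')[:,:,::-1][150:285,150:310]
s=cv2.resize(s,None,fx=4,fy=4,interpolation=cv2.INTER_CUBIC);cv2.imwrite('pics/t6.png',cv2.convertScaleAbs(s,alpha=1.5))"
```

```text
(array([0.56024594, 0.22554616, 0.2996498 ]), np.float64(5.959314863114481))
```

View pics/t6.png

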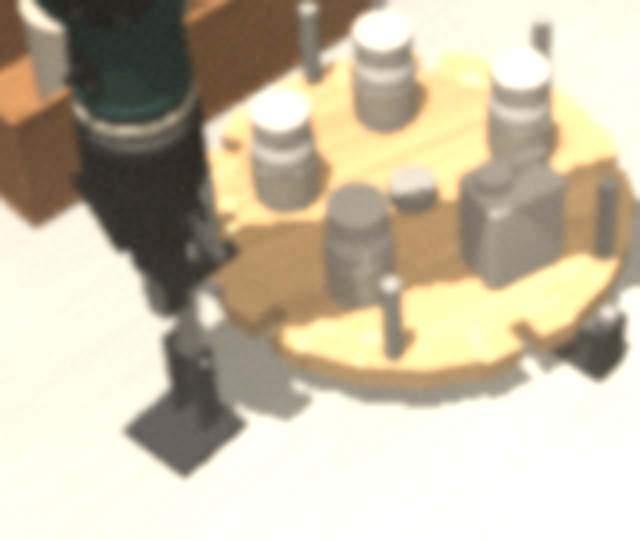

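The catch is about upright, with the fingers at crop (180,290). I'll push 12 mm more, then retract outward and up. That was the tenth and last picture, so from here I'll rely on numbers.

>>> apply_moves --motion '[[[-0.003, 0, 0], 0, 0], [[-0.003, 0, 0], 0, 0], [[-0.003, 0, 0], 0, 0], [[-0.003, 0, 0], 0, 0], [[0, 0, 0], 0, 0], [[0.004, 0, 0], 0, 0], [[0.01, 0, 0], 0, 0], [[0.01, 0, 0], 0, 0]]'

```text
t: 13.5
ee_pos: [0.5588, 0.239, 0.2998]
tcp_rot: [-0.0, 0.669, 0.743, 0.0]
ft_force: [-1.0, 0.4, -0.5]
width: 0.0001
grip_force: 0.0
```

>>> apply_moves --motion '[[[0.005, 0, -0.02], 0, 0.03], [[0, 0, -0.04], 0, 0.03], [[0, 0, 0], 0, 0.03], [[0, 0, 0], 0, 0.03]]'

```text
t: 14.0
ee_pos: [0.5581, 0.2431, 0.3594]
tcp_rot: [-0.0, 0.669, 0.743, -0.0]
ft_force: [-0.3, -0.2, -1.1]
width: 0.0299
grip_force: 0.0
```

```bash
python3 -c "
from h import *
plan([.4774,.1072,.36],23.9,6)
s=read_camera('side');t=read_camera('top');cv2.imwrite('pics/s7.png',s[:,:,::-1]);cv2.imwrite('pics/t7.png',t[:,:,::-1])
c=np.array([.5755,-.0045]);ex=np.array([.9947,.103]);ey=np.array([-.103,.9947])
import itertools
def px(n,P):
    i=camera_info(n);q=i['orientation'];v=i['K']@R.from_quat([q[1],q[2],q[3],q[0]]).inv().apply(P-i['eye']);return (v[:2]/v[2]).round(1)
for nm,by,z in (('raised bar',.244,.144),('down bar',.147,.085),('stand',.22,.075)):
  for bx in(-.022,.008,.038): 
    P=np.r_[c+bx*ex+by*ey,z]; print(nm,bx,px('side',P),px('top',P))
x,y=[int(k) for k in px('side',np.r_[c+.008*ex+.147*ey,.085])]
print(cv2.cvtColor(s,cv2.COLOR_RGB2GRAY)[y-12:y+14,x-16:x+20:1])
"
```

```text
at [0.5581 0.2431 0.3594] yaw 6.0
[-0.0211, -0.0157, -0.0001] -0.1562
[-0.0184, -0.0188, -0.0001] -0.1562
[-0.0153, -0.0215, -0.0001] 0
[-0.0153, -0.0215, -0.0001] 0
[-0.0153, -0.0215, -0.0001] 0
[-0.0153, -0.0215, -0.0001] 0
raised bar -0.022 [195.5 230.5] [192.4 170.9]
raised bar 0.008 [187.2 224.7] [191.8 159.8]
raised bar 0.038 [179.1 219. ] [191.3 148.8]
down bar -0.022 [223.4 223.8] [230.8 172.8]
down bar 0.008 [215.4 218.4] [230.1 162.2]
down bar 0.038 [207.5 213.1] [229.5 151.7]
stand -0.022 [204.6 242.1] [204.7 175.4]
stand 0.008 [196.6 236.5] [204.1 164.8]
stand 0.038 [188.7 231. ] [203.6 154.3]
[[ 48  63  74  76  74  80  91 108 120 119 117 117 119 118 118 116 111 105
  104 101 104 101 102 102 103 102 105 107 107 106 107 102  92  85  87  90]
 [ 70  80  85  79  75  79  89 101 110 106 103 101 101 100 101 101 100 101
   99  97  98  99  99 100 103 102 103 103 105 104 103 100  92  87  81  84]
 [107 109  99  87  79  81  90  98  98  99 100  97 100  99  99  98  97 100
   98  98 100  98 101 102 104 104 103 104 103 103 104  99  92  86  82  84]
 [140 141 124 108  94  90  94  99  99  9
[... 2687 characters left out ...]
  85  87  84  82  79  73  73
   74  75  76  82  87  88  91  92  91  93  96  97  99  99 102 101 100 100]
 [151 151 141 122 107  98  96  97  96  91  86  82  86  90  90  83  73  75
   74  74  76  78  84  92  95  96  96  97 100 101 105 107 108 109 106 112]
 [130 132 120 108  98  96  96  97  91  85  80  79  86  91  90  86  76  75
   75  76  77  79  88  96 100 100 103 104 111 123 129 132 130 131 130 134]
 [105 108 103  98  98  98  96  91  86  79  79  81  82  86  85  82  78  77
   79  83  85  93 101 105 107 107 114 123 135 150 160 163 161 163 160 161]
 [ 93  94  98  95  96  96  92  89  84  84  82  80  81  79  79  79  81  81
   87  93 103 116 126 128 130 130 138 151 161 171 178 177 178 179 179 174]]
```

>>> apply_moves --motion '[[[-0.021, -0.0155, 0], -0.156, 0.03], [[-0.0185, -0.019, 0], -0.156, 0.03], [[-0.0155, -0.0215, 0], 0, 0.03], [[-0.0155, -0.0215, 0], 0, 0.03], [[-0.0155, -0.0215, 0], 0, 0.03], [[-0.0155, -0.0215, 0], 0, 0.03], [[0, 0, 0], 0, 0.03], [[0, 0, 0], 0, 0.03]]'

```text
t: 15.1
ee_pos: [0.4785, 0.1066, 0.3595]
tcp_rot: [-0.0, 0.546, 0.838, 0.0]
ft_force: [0.4, 0.2, -0.1]
width: 0.03
grip_force: 0.0
```

```bash
python3 -c "
from h import *
plan([.4774,.1072,.265],23.9,1)
g=lambda a:cv2.cvtColor(a,cv2.COLOR_RGB2GRAY).astype(int)
s=read_camera('side');t=read_camera('top');cv2.imwrite('pics/s8.png',s[:,:,::-1]);cv2.imwrite('pics/t8.png',t[:,:,::-1])
s0=cv2.imread('pics/side0.png')[:,:,::-1].copy()
# bright crossbar profile around raised spot before/now
print('raised spot before');print(g(s0)[214:240:3,172:204:3]);print('now');print(g(s)[214:240:3,172:204:3])
print('down spot now (R-B: plate wood >0, bar ~0)');d=s.astype(int);print((d[...,0]-d[...,2])[204:240:2,195:241:2])
"
```

```text
at [0.4785 0.1066 0.3595] yaw 23.9
[0.0009, -0.0008, 0.0945] -0.0008
raised spot before
[[143 145 145 146 144 143 144 146 147 142 150]
 [147 146 143 141 145 144 146 142 134 137 154]
 [144 144 135 136 137 144 144 143 118 139 103]
 [146 146 141 118 131 130 143 117 143 144 113]
 [145 147 144 143 127 122 130 140 144 143 144]
 [146 146 145 146 144 115 103 132 124 144 142]
 [145 146 143 143 144 142  92  80 107 143 142]
 [146 144 144 144 143 145 102  56  77 128 134]
 [143 144 145 144 144 145 118  41  52  54  79]]
now
[[166 166 165 167 165 165 166 167 168 157 176]
 [168 169 166 167 167 167 169 168 166 157 155]
 [167 166 166 168 167 168 166 166 168 163 121]
 [166 166 167 167 167 166 168 167 167 166 149]
 [168 167 168 166 167 167 167 168 167 165 160]
 [167 168 166 167 166 166 167 164 164 161 162]
 [167 168 165 165 167 166 156  99 133 160 160]
 [167 166 165 166 166 167 119  96 155 157 122]
 [165 167 167 166 167 167 137  61 113  79  93]]
down spot now (R-B: plate wood >0, bar ~0)
[[20 40 52 17 20 45 55 75 85 84 84 81 77 76 80 83 84 84 54 20 18 15 13]
 [20 36 57 21 14 42 59 77 83 85 83 84 84 84 8
[... 479 characters left out ...]
82 69 31 20 19 24 44 72 81 83 83 83 62 26 23 23 24]
 [19 20 18 22 39 69 65 35 21 18 15 20 20 31 63 83 83 82 66 30 24 22 23]
 [20 19 19 19 24 37 30 20 18 17 15 33 27 21 32 74 80 81 76 49 24 23 22]
 [20 19 19 18 17 18 18 17 16 20 15 27 39 35 48 74 81 82 84 79 57 40 32]
 [20 18 18 17 16 18 16 17 32 38 20 26 36 45 53 64 77 83 84 86 84 80 77]
 [17 19 18 17 18 19 17 33 43 40 35 36 55 72 66 59 66 75 79 80 85 83 84]
 [13 18 18 18 17 17 17 25 35 36 33 48 77 83 82 76 77 75 72 73 79 79 83]
 [15 19 17 17 15 17 18 16 18 25 21 41 68 79 79 70 78 82 83 82 82 81 79]
 [17 17 16 13 17 19 20 18 18 15 14 28 48 62 71 71 78 81 84 84 84 84 82]
 [11 14 10 10 17 19 19 19 19 17 14 18 34 46 54 60 62 71 76 80 82 83 78]]
```

The catch is down: the crossbar now shows on the wood from (208,213) to (223,224), which matches an offset of about +8 mm. The plate needs about 3° clockwise, so I'll descend around P2 and push tool +y slowly.

>>> apply_moves --motion '[[[0.001, -0.001, 0.02], 0, 0.03], [[0, 0, 0.025], 0, 0.03], [[0, 0, 0.02], 0, 0.03], [[0, 0, 0.015], 0, 0.03], [[0, 0, 0.015], 0, 0.03], [[0, 0, 0], 0, 0.03], [[0, 0.002, 0], 0, 0.03], [[0, 0.002, 0], 0, 0.03]]'

```text
t: 16.2
ee_pos: [0.4808, 0.1083, 0.2653]
tcp_rot: [0.0, 0.546, 0.838, 0.001]
ft_force: [-0.1, 0.8, -0.0]
width: 0.0299
grip_force: 0.0
```

>>> apply_moves --motion '[[[0, 0.002, 0], 0, 0.03], [[0, 0.001, 0], 0, 0.03], [[0, 0.001, 0], 0, 0.03], [[0, 0.001, 0], 0, 0.03], [[0, 0.001, 0], 0, 0.03]]'

```text
t: 16.82
ee_pos: [0.4854, 0.1103, 0.2646]
tcp_rot: [-0.0, 0.546, 0.838, -0.001]
ft_force: [-2.0, -0.3, 2.2]
width: 0.03
grip_force: 1.0
```

>>> apply_moves --motion '[[[0.0003, 0.001, 0], 0, 0.03], [[0.0003, 0.001, 0], 0, 0.03], [[0.0003, 0.001, 0], 0, 0.03], [[0.0003, 0.001, 0], 0, 0.03]]'

```text
t: 17.32
ee_pos: [0.4884, 0.1132, 0.2644]
tcp_rot: [-0.001, 0.546, 0.838, -0.001]
ft_force: [-5.2, -0.6, 1.8]
width: 0.0301
grip_force: 2.3
```

>>> apply_moves --motion '[[[0.0003, 0.001, 0], 0, 0.03], [[0.0003, 0.001, 0], 0, 0.03]]'

```text
t: 17.58
ee_pos: [0.4902, 0.1147, 0.2645]
tcp_rot: [-0.0, 0.546, 0.838, -0.0]
ft_force: [-5.0, -2.0, 0.5]
width: 0.03
grip_force: 2.4
```

>>> apply_moves --motion '[[[0.0003, 0.001, 0], 0, 0.03]]'

```text
t: 17.7
ee_pos: [0.491, 0.1155, 0.2645]
tcp_rot: [-0.0, 0.546, 0.838, -0.0]
ft_force: [-5.4, -0.1, 0.7]
width: 0.03
grip_force: 2.4
```

>>> apply_moves --motion '[[[0.0003, 0.001, 0], 0, 0.03]]'

```text
t: 17.82
ee_pos: [0.4917, 0.1161, 0.2645]
tcp_rot: [-0.0, 0.546, 0.838, -0.0]
ft_force: [-5.8, -0.7, 0.6]
width: 0.03
grip_force: 3.0
```

>>> apply_moves --motion '[[[0.0003, 0.001, 0], 0, 0.03]]'

```text
t: 17.95
ee_pos: [0.492, 0.1164, 0.2644]
tcp_rot: [-0.001, 0.546, 0.838, -0.001]
ft_force: [-7.7, -1.7, 3.1]
width: 0.03
grip_force: 3.6
```

>>> apply_moves --motion '[[[0.0003, 0.001, 0], 0, 0.03]]'

```text
t: 18.08
ee_pos: [0.4924, 0.1167, 0.2644]
tcp_rot: [-0.001, 0.546, 0.838, -0.002]
ft_force: [-8.4, -3.2, 5.3]
width: 0.03
grip_force: 4.3
```

```bash
python3 -c "
from h import *
s=read_camera('side').astype(int);cv2.imwrite('pics/s9.png',s[:,:,::-1].astype('uint8'))
t=read_camera('top');cv2.imwrite('pics/t9.png',t[:,:,::-1])
print((s[...,0]-s[...,2])[204:240:2,195:241:2])"
```

```text
[[20 35 51 17 19 49 68 83 84 85 84 57 15  9  9  8  9  8 10  8  8 10  9]
 [19 30 56 28 33 64 72 82 85 85 85 77 36  9 13 17  9  9  9  9 10 11  9]
 [20 28 65 70 75 79 82 84 85 85 84 82 63 20 16 24 11  9  9  9  9  9  9]
 [19 24 62 83 85 83 82 83 83 83 83 82 78 43 11 11  9  9 10  8  9 10 10]
 [19 21 52 79 85 83 78 81 82 82 84 83 83 68 25  8  8  8  8 10 10 13 14]
 [19 19 39 76 85 84 78 72 78 82 85 84 83 81 55 28 25 13 10 10  9 13 14]
 [20 19 29 66 83 82 57 34 58 75 82 83 85 85 81 78 74 44 11 10 11 10 15]
 [20 19 24 48 76 83 60 28 24 44 73 82 84 84 83 84 83 63 17  9 10 13 18]
 [20 19 21 29 61 78 78 61 25 18 32 60 79 84 84 85 82 61 17  9 10 11 18]
 [21 19 20 21 44 65 69 62 27 17 18 24 44 72 82 82 69 46 19 10 10 12 18]
 [19 19 19 19 30 55 56 34 20 20 17 18 19 31 57 75 62 45 23 11  9 13 17]
 [19 19 18 19 23 30 22 18 18 16 14 25 24 21 26 66 71 54 42 19 17 27 30]
 [20 19 19 20 19 20 18 17 16 16 15 36 54 41 33 68 81 71 53 38 39 49 51]
 [17 19 19 19 18 18 17 18 32 26 35 70 81 72 57 64 69 76 72 64 61 54 53]
 [13 18 18 18 17 18 15 17 28 22 48 78 84 83 78 78 80 80 81 76 65 54 55]
 [14 17 18 17 16 17 19 18 15 16 36 57 72 71 79 81 83 85 85 84 76 62 58]
 [15 17 15 13 15 19 20 19 19 16 26 43 52 60 70 77 81 84 84 84 85 78 77]
 [13 13 10  8 17 19 20 19 19 17 15 25 37 46 47 56 62 70 75 81 83 80 83]]
```

The force is rising and the plate has stopped, and the bar has dropped, so it's blocked. I'll back off the post now and measure the drop.

>>> apply_moves --motion '[[[0, -0.003, 0], 0, 0.03], [[0, -0.003, 0], 0, 0.03], [[-0.001, -0.005, 0], 0, 0.03], [[0, 0, 0], 0, 0.03]]'

```text
t: 18.68
ee_pos: [0.4845, 0.1119, 0.2649]
tcp_rot: [0.0, 0.546, 0.838, 0.001]
ft_force: [0.3, 0.1, 0.3]
width: 0.0301
grip_force: 0.0
```

```bash
python3 -c "
from h import *
s=read_camera('side');t=read_camera('top');cv2.imwrite('pics/s10.png',s[:,:,::-1]);cv2.imwrite('pics/t10.png',t[:,:,::-1])
d=lambda a:(a[...,2].astype(np.float32)-a[...,0])
A=d(cv2.imread('pics/s8.png'))
up=lambda a:cv2.resize(a,None,fx=5,fy=5,interpolation=cv2.INTER_CUBIC)
for n in('s9','s10'):
  B=d(cv2.imread(f'pics/{n}.png'))
  r=cv2.matchTemplate(up(B[200:245,195:240]),up(A[208:228,206:226]),cv2.TM_CCOEFF_NORMED);_,v,_,l=cv2.minMaxLoc(r);print(n,v,l[0]/5-11,l[1]/5-8)
c=np.array([.5755,-.0045]);ex=np.array([.9947,.103]);ey=np.array([-.103,.9947])
i=camera_info('side');q=i['orientation']
def px(P):
    v=i['K']@R.from_quat([q[1],q[2],q[3],q[0]]).inv().apply(P-i['eye']);return v[:2]/v[2]
def bar(a,bx=.008): return px(np.r_[c+bx*ex+(.22-.073*np.cos(a))*ey,.075+.073*np.sin(a)])
print('expected shift per angle',[(a,(bar(a)-bar(.15)).round(2)) for a in(.1,.05,.02,0)])
"
```

```text
s9 0.8740107417106628 -0.5999999999999996 2.0
s10 0.9601043462753296 -0.40000000000000036 1.8000000000000007
expected shift per angle [(0.1, array([0.21, 0.79])), (0.05, array([0.37, 1.61])), (0.02, array([0.45, 2.13])), (0, array([0.49, 2.48]))]
```

The force is zero with the catch low, at roughly 0.03 rad. I'll check the lock by pushing gently the other way, which also eases the tooth to its seat.

>>> apply_moves --motion '[[[0, -0.002, 0], 0, 0.03], [[0, -0.001, 0], 0, 0.03], [[0, -0.001, 0], 0, 0.03], [[-0.0003, -0.001, 0], 0, 0.03], [[-0.0003, -0.001, 0], 0, 0.03]]'

```text
t: 19.4
ee_pos: [0.4788, 0.1089, 0.2647]
tcp_rot: [-0.0, 0.546, 0.838, -0.0]
ft_force: [0.0, 0.4, -0.8]
width: 0.0302
grip_force: 0.0
```

>>> apply_moves --motion '[[[-0.0003, -0.001, 0], 0, 0.03], [[-0.0003, -0.001, 0], 0, 0.03]]'

```text
t: 19.65
ee_pos: [0.4774, 0.1077, 0.2647]
tcp_rot: [0.0, 0.546, 0.838, 0.0]
ft_force: [1.2, 2.1, -0.6]
width: 0.0302
grip_force: 0.6
```

>>> apply_moves --motion '[[[-0.0003, -0.001, 0], 0, 0.03]]'

```text
t: 19.77
ee_pos: [0.4771, 0.1075, 0.2649]
tcp_rot: [0.0, 0.546, 0.838, 0.001]
ft_force: [2.1, 1.6, -2.5]
width: 0.0299
grip_force: 1.4
```

>>> apply_moves --motion '[[[-0.0003, -0.001, 0], 0, 0.03]]'

```text
t: 19.9
ee_pos: [0.4768, 0.1071, 0.265]
tcp_rot: [0.001, 0.546, 0.838, 0.002]
ft_force: [4.5, 2.8, -2.5]
width: 0.0303
grip_force: 2.1
```

>>> apply_moves --motion '[[[-0.0003, -0.001, 0], 0, 0.03]]'

```text
t: 20.02
ee_pos: [0.4758, 0.1063, 0.265]
tcp_rot: [0.0, 0.546, 0.838, 0.002]
ft_force: [3.1, 4.0, -1.5]
width: 0.03
grip_force: 2.0
```

>>> apply_moves --motion '[[[-0.0003, -0.001, 0], 0, 0.03]]'

```text
t: 20.15
ee_pos: [0.4746, 0.1055, 0.265]
tcp_rot: [0.0, 0.546, 0.838, 0.001]
ft_force: [3.5, 2.9, -0.3]
width: 0.0298
grip_force: 2.0
```

>>> apply_moves --motion '[[[-0.0003, -0.001, 0], 0, 0.03]]'

```text
t: 20.27
ee_pos: [0.4736, 0.1046, 0.2649]
tcp_rot: [0.0, 0.546, 0.838, 0.001]
ft_force: [3.0, 2.6, -0.3]
width: 0.0302
grip_force: 1.9
```

>>> apply_moves --motion '[[[-0.0003, -0.001, 0], 0, 0.03]]'

```text
t: 20.4
ee_pos: [0.473, 0.1042, 0.265]
tcp_rot: [0.0, 0.546, 0.838, 0.001]
ft_force: [4.6, 5.1, -3.1]
width: 0.0297
grip_force: 3.0
```

>>> apply_moves --motion '[[[-0.0003, -0.001, 0], 0, 0.03]]'

```text
t: 20.52
ee_pos: [0.4728, 0.1039, 0.265]
tcp_rot: [0.001, 0.545, 0.838, 0.002]
ft_force: [5.6, 5.5, -5.6]
width: 0.03
grip_force: 3.8
```

>>> apply_moves --motion '[[[-0.0003, -0.001, 0], 0, 0.03]]'

```text
t: 20.65
ee_pos: [0.4725, 0.1036, 0.265]
tcp_rot: [0.001, 0.545, 0.838, 0.003]
ft_force: [7.3, 5.9, -5.5]
width: 0.03
grip_force: 4.5
```

It's blocked both ways with about 5 mm of slot play, so the carousel is locked. I'll release, lift to the earlier viewpoint and compare.

>>> apply_moves --motion '[[[0, 0.004, 0], 0, 0.03], [[0, 0.004, 0], 0, 0.03], [[0, 0.002, 0], 0, 0.03], [[0, 0, -0.015], 0, 0.03], [[0, 0, -0.025], 0, 0.03], [[0, 0, -0.03], 0, 0.03], [[0, 0, -0.025], 0, 0.03], [[0, 0, 0], 0, 0.03]]'

```text
t: 21.65
ee_pos: [0.4803, 0.1063, 0.3621]
tcp_rot: [0.002, 0.546, 0.838, 0.001]
ft_force: [-0.2, 0.3, 0.1]
width: 0.0298
grip_force: 0.0
```

```bash
python3 -c "
from h import *
print(pose()[:2])
s=read_camera('side');t=read_camera('top');cv2.imwrite('pics/s11.png',s[:,:,::-1]);cv2.imwrite('pics/t11.png',t[:,:,::-1])
d=lambda a:(a[...,2].astype(np.float32)-a[...,0])
up=lambda a:cv2.resize(a,None,fx=10,fy=10,interpolation=cv2.INTER_CUBIC)
A=d(cv2.imread('pics/s8.png'))
for n in('s10','s11'):
  B=d(cv2.imread(f'pics/{n}.png'))
  for (y0,y1,x0,x1) in ((210,226,208,224),(211,220,205,215),(217,228,215,226)):
    r=cv2.matchTemplate(up(B[y0-6:y1+8,x0-6:x1+6]),up(A[y0:y1,x0:x1]),cv2.TM_CCOEFF_NORMED);_,v,_,l=cv2.minMaxLoc(r);print(n,round(v,3),l[0]/10-6,l[1]/10-6)
"
```

```text
(array([0.48027594, 0.10627856, 0.36206114]), np.float64(23.807678781883364))
s10 0.994 0.0 2.0
s10 0.968 0.40000000000000036 2.3000000000000007
s10 0.964 0.0 1.7000000000000002
s11 0.992 -0.09999999999999964 1.9000000000000004
s11 0.975 0.40000000000000036 2.1999999999999993
s11 0.981 0.20000000000000018 2.0
```

>>> apply_moves --motion '[[[0, 0, -0.03], 0, 0.03], [[0.03, -0.02, -0.02], 0, 0.03], [[0, 0, 0], 0, 0.03], [[0, 0, 0], 0, 0.03]]'

```text
t: 22.25
ee_pos: [0.4495, 0.1251, 0.4089]
tcp_rot: [-0.0, 0.546, 0.838, -0.001]
ft_force: [0.1, 0.3, -0.2]
width: 0.0299
grip_force: 0.0
```

```bash
python3 -c "
from h import *
print(pose()[0],get_obs()['ft_force'])
c=np.array([.5755,-.0045])
for n in('side','top'):
  im=read_camera(n);i=camera_info(n);q=i['orientation']
  for k in range(5):
    a=np.radians(150.2+33+72*k);P=np.r_[c+.092*np.array([np.cos(a),np.sin(a)]),.135]
    v=i['K']@R.from_quat([q[1],q[2],q[3],q[0]]).inv().apply(P-i['eye']);u=(v[:2]/v[2]).astype(int);print(n,k,u,im[u[1]-1:u[1]+2,u[0]-1:u[0]+2].mean((0,1)).round())
"
```

```text
[0.4495198  0.12509096 0.40889932] [ 0.1008069   0.26042452 -0.20312267]
side 0 [277 193] [104.  98.  88.]
side 1 [281 167] [194. 184. 169.]
side 2 [247 156] [48. 46. 42.]
side 3 [220 175] [189. 179. 165.]
side 4 [237 199] [174. 164. 151.]
top 0 [284 191] [99. 95. 90.]
top 1 [316 166] [179. 180. 170.]
top 2 [302 129] [180. 178. 168.]
top 3 [262 130] [181. 181. 171.]
top 4 [251 168] [180. 184. 174.]
```

The four jar tops are white at the places expected for standing jars, and the jerrycan is at the front in shadow. The robot is clear of everything, so I'm handing in.

```bash
python3 -c "
from workcell import *
print(job_done())"
```

```text
the job is handed in; nothing more can be done
None
```

The job is handed in: the jerrycan is at the front and the catch is in the rim slot, blocking the plate both ways. Wrist force while pushing stayed near 11 N, all four jars are standing, and the arm is clear. The catch's last few hundredths of a radian were too fine for the cameras to confirm.

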